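# Hold the alignment target in the beam box

## Task

The cover of the small beam box on the laser bench stands proud: first press it down until it is fully home. Then take the wide-bladed alignment target out of its stand, pass the blade down through the narrow slot in the cover, and finish while still holding it there in the gripper, upright, with its sighting spot level with the beam ports in the box's sides and its collar hanging clear of the cover. Do not let go of it at the end, and leave the spare gauge and the other things on the desk where they are.

Things in the scene. Friction and masses are not known exactly. Their poses are not given: they have to be found in the camera images.
- beam_box: Bare aluminium box fixed to the desk, 120 (x) x 150 (y) mm, turned about the vertical, with a grey cover. Origin: centre of its underside on the desk; z up. Walls end 77 mm and the inner floor lies 5 mm above the desk; empty inside. A round beam port (dark spot in a dark ring of 26 mm) is in the middle of each of the two faces across x, 50 mm above the desk.
- cover (a joint): How far the beam box's cover is pushed down, in m: 0 = 10 mm proud, 0.010 = fully home on its stop; starts at 0 to 0.004. It slides straight down under about 7 N and stays where it is left (stiff rubber seal, no spring). Grey plate 120 x 150 x 8 mm; its top face is 85 mm above the desk when home, 95 mm at 0.
- cover_slot (a point): Centre of the slot in the cover, level with the cover's top face; moves down with it. The slot goes right through, 42 mm long (box's y) and 10 mm wide (box's x), 2 mm more than the blade each way, with a 3 mm chamfer round its mouth; it lies 20 mm from the cover's middle towards the box's +x. Axes as the box.
- cover_press (a point): Point on the cover's flat top face, 45 mm from the slot's centre towards the box's -x: a good place to push down with closed fingers. Moves with the cover.
- beam_point (a point): Fixed point on the beam line inside the box, straight below the slot's centre, 50 mm above the desk, level with the two ports. Here the target's sighting spot must be held.
- stand: Grey plastic block fixed to the desk, 50 (x) x 160 (y) x 78 (z) mm, with two slots 12 x 44 mm (long along its y), centred 38 mm either side of its middle along y. The target hangs in one and the spare in the other, either way round. Origin: centre of its underside.
- target: Wide-bladed alignment target, 100 to 190 g, hanging upright in the stand. Aluminium blade 8 (x) x 40 (y) x 72 mm, lowest 6 mm slightly narrowed; then a collar 24 (x) x 56 (y) x 6 mm that rests on the stand's top; then a flat black grip tab 12 (x) x 36 (y) x 45 mm, top 123 mm above the origin. Origin: centre of the blade's lower end; z up. Half a turn about z makes no difference.
- target_mark (a point): Sighting spot, a dark disc of 10 mm on the blade, on its middle line 25 mm above its lower end (47 mm below the collar's underside). It is level with the beam ports when the collar's underside is 12 mm above the seated cover's top.
- target_grip (a point): Middle of the target's black grip tab, 102 mm above the blade's lower end (24 mm above the collar's top). Pinch it across x (12 mm thick) here. Axes as the target.
- spare: Spare gauge in the stand's other slot: same collar, but a narrow blade 24 mm wide and a round black knob 18 mm across and 45 mm tall. Not to be used or moved. Origin: centre of the blade's lower end.
- motor: Loose square motor, 42 x 42 mm, 64 mm tall with its shaft, standing on the desk. Leave it. Origin: centre of its underside.
- bracket: Loose aluminium angle bracket, 40 x 30 x 40 mm. Leave it. Origin: centre of its underside.
- mouse: Computer mouse, 95 x 58 x 35 mm, on a pad at the right. Leave it. Origin: centre of its underside.
- driver: Screwdriver lying on the far part of the desk. Leave it. Origin: underside, near its middle.
- idler: Small aluminium idler wheel, 32 mm across, 14 mm tall, on the far part of the desk. Leave it. Origin: centre of its underside.
- offcut: Offcut of grooved aluminium profile, 30 x 110 x 30 mm, lying on the far part of the desk. Leave it. Origin: centre of its underside.
Things that resemble listed ones, but are neither listed nor needed, are in the scene too. Leave any orange or yellow look-alike of the target alone.

How it is judged:
By the outcome, as a careful person would: the job done as asked, in the order asked, and still so for the second after the job is handed in, while the arm keeps its last pose, push and grip.
It also fails if it takes over 64 s, if anything falls off the work surface, if the arm or the gripper's body presses on something with over 40 N, if the wrist force passes 120 N, or if a joint passes its speed limit or range.

## Robot

A 6-joint arm with a two-finger parallel gripper is mounted at the origin on the work surface. World frame = base frame: x ahead of the robot, y to its left, z up, the work surface at z = 0. Lengths are in mm, angles in rad, forces in N, time in s.
With the tool pointing down it reaches from about 275 to 725 mm from the base axis. Payload 15.9 kg.
Tool frame: the origin (TCP) lies on the centre line of the jaws, within the pads' length; the fingertips stand 22 mm ahead of it and the grasp point (between the pads) lies 3 mm ahead of it (nose_length is the distance from the TCP to the fingertips, in mm); z points along the fingers, x is the direction in which the jaws open and shut, and the axes are right-handed (so a half turn about z gives the same grasp; the last joint's range is limited). The gripper opens to 85 mm and grips with 20 to 120 N. Pads are 22 mm wide; open, the fingers measure 114 mm over their backs; the gripper's body (76 mm by 85 mm) begins 54 mm behind the grasp point. The pads swing forward as they close: fully open they stand 13 mm farther back than shut.
Start: joints at [-1.167, 0.213, -0.034, 1.323, 0, 1.571], TCP at [196.45, -459.775, 253.306] pointing down, gripper open.
Joint ranges: [-2.98, 2.98], [-0.74, 1.72], [-1.14, 1.35], [-2.1, 2.04], [-1.57, 1.44], [-3.14, 3.14]. Speed limits (rad/s): [1.89, 1.89, 2.39, 2.57, 3.14, 3.14].

## Interface

Orientations are given as a unit quaternion [w, x, y, z].
In Python, from station import * gives the robot as it stands. The module is installed in compiled form; this text tells all that it offers.
- The arm moves only by the tool carry_out, never from a script. Its argument "targets" is a list of rows, each an object of numbers: "dx", "dy", "dz": the shift along the tool's x, y, z in units of 0.15 m (1.0 is 0.15 m); "wx", "wy", "wz": the turn, a rotation vector about the tool's x, y, z in units of pi/2 rad (1.0 is pi/2 rad); "gripper": the closure, from 0 (fully open) to 1 (shut). In form: [{"dx": .., "dy": .., "dz": .., "wx": .., "wy": .., "wz": .., "gripper": ..}, ...]. A call has exactly 10 rows; each row is the pose to reach, as a shift and turn from the pose measured when the call began, along the tool's axes at that moment; what a row does not reach only later rows make up. A row lasts 1/8 s, in which the tool goes at most 62.5 mm and 10.7 degrees, less where a joint would pass 70% of its speed; a pose out of reach is approached as far as the arm can. A call with a number of a shift or a turn outside -1 to 1 is refused whole. A call with a gripper value outside its range is refused whole. The fingers move at their own pace and stop on an object; the grip force is fixed at half the most. Time passes only in rows, so rows that repeat a pose let the fingers close, or fill a call up. It gives the time, the measured TCP pose, the force and the opening at its end, in the units of the state.
- get_obs(): the state, without advancing time (a new reading comes with each control period).
- grab_frame(name): name is "scene" or "top"; returns the picture (420x560x3 uint8, red, green, blue); there is no depth.
- calibration(name): a dict with "fov_y" (degrees; the focal length in pixels is half the picture's height over the tangent of half this angle, whatever the lens; pixels are square), "cx", "cy" (the principal point, pixels), "world_to_cam" (4x4, takes a point from world to camera coordinates). Camera axes: x right, y down, z forward; pixel columns grow to the right and rows downward; lengths in mm; the calibration is good to about 2 mm. A picture is of the moment at which its call begins. calibration takes no time and is no camera call.
- hand_in(): hands the job in, once; it reports no verdict.
The state is a dict: "time": time; "joints": joint angles; "dq": joint speeds; "tau": joint torques, N m; "tcp_pos": TCP position; "tcp_rot": TCP orientation; "ft_force": force on the tool from outside, world axes, zero at the start; "wrist_torque": the same for the moment, N m; "finger_gap": opening from 0.0 (shut) to 1.0 (fully open).
Only numpy, scipy, OpenCV 4.12 (cv2) and the standard library are available. Lean on these libraries where they do the work, as an engineer would, in place of code of your own. Each camera call takes 0.05 s, during which the arm holds its last target.

## Working session

There is one attempt and no reset: what is moved stays moved. The work goes in short steps, Python scripts to look and compute and a tool call to move; the robot and the scene stay as the last step left them, time stands still between calls to the robot, and variables do not carry over. Pictures are saved under pics/ and viewed, and the job is handed in when it is done.

Besides the shell and the picture viewer there is one more tool, called as a command line: name --argument value ..., lists and objects as JSON in quotes. carry_out: Moves the arm, as the interface text tells. Shifts and turns lie within -1 to 1; 1 stands for 0.15 m of shift or pi/2 rad of turn. Its arguments: {"type":"object","properties":{"targets":{"type":"array","items":{"type":"object","properties":{"dx":{"type":"number","minimum":-1,"maximum":1},"dy":{"type":"number","minimum":-1,"maximum":1},"dz":{"type":"number","minimum":-1,"maximum":1},"wx":{"type":"number","minimum":-1,"maximum":1},"wy":{"type":"number","minimum":-1,"maximum":1},"wz":{"type":"number","minimum":-1,"maximum":1},"gripper":{"type":"number"}}}}},"required":["targets"]}

```bash
mkdir -p pics
python3 - <<'E'
from station import *
import cv2
print(get_obs())
for n in("scene","top"):
    f=grab_frame(n); cv2.imwrite(f"pics/{n}0.png",f[:,:,::-1]); print(n,calibration(n))
E
```

```text
{'time': 0.0, 'joints': array([-1.16699739e+00,  2.13381919e-01, -3.50588738e-02,  1.32348710e+00,
       -1.04695582e-05,  1.57076698e+00]), 'dq': array([-0.00106048,  0.00114865,  0.00033708,  0.00050818,  0.00116294,
       -0.00177728]), 'tau': array([ 9.69221162e-06, -6.86172295e+01,  4.87113404e+01,  1.76837394e-02,
       -1.10234100e-05,  4.87295836e-05]), 'tcp_pos': array([ 196.33227524, -459.50272945,  252.8033587 ]), 'tcp_rot': array([-3.07353944e-04,  8.34548119e-01, -5.50934766e-01, -4.75046851e-04]), 'ft_force': array([-0.05489382,  0.13508605, -0.98602136]), 'wrist_torque': array([-0.042472  , -0.07128704, -0.01884288]), 'finger_gap': 0.9980825469139252}
scene {'fov_y': 57.50499982611476, 'cx': 280.5571991151686, 'cy': 211.2578930674284, 'world_to_cam': array([[-9.16085217e-01,  4.00981980e-01,  1.15171768e-03,
         5.96744630e+02],
       [ 2.59534943e-01,  5.95119242e-01, -7.60575243e-01,
        -2.39297674e+01],
       [-3.05662377e-01, -6.96452826e-01, -6.49248776e-01,
         1.07799292e+03],
       [ 0.00000000e+00,  0.00000000e+00,  0.00000000e+00,
         1.00000000e+00]])}
top {'fov_y': 49.539408914887105, 'cx': 275.9045895998199, 'cy': 204.28131281689434, 'world_to_cam': array([[ 7.45630483e-04, -9.99711796e-01, -2.39951688e-02,
        -1.01469505e+02],
       [-9.86439674e-01,  3.20284266e-03, -1.64092994e-01,
         5.94495401e+02],
       [ 1.64122554e-01,  2.37921392e-02, -9.86152991e-01,
         1.05893449e+03],
       [ 0.00000000e+00,  0.00000000e+00,  0.00000000e+00,
         1.00000000e+00]])}
```

View pics/scene0.png

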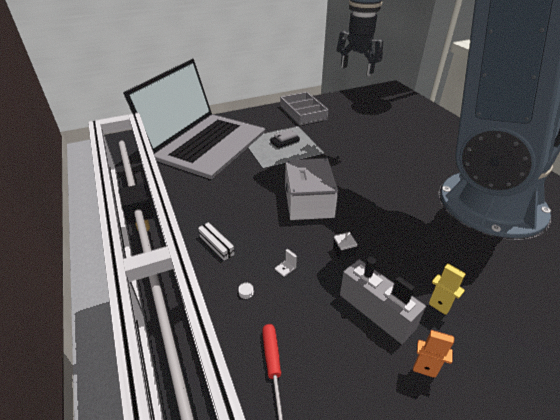

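View pics/top0.png

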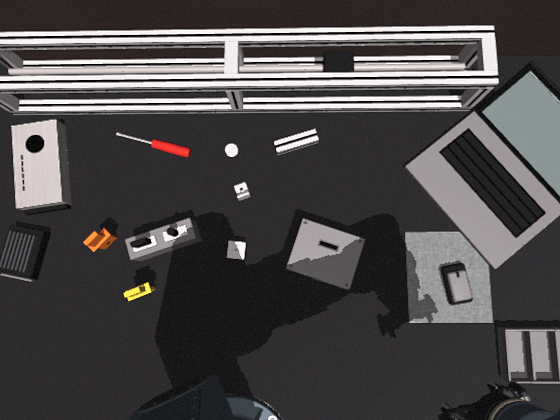

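The target seems to be in the stand's left slot in the top view, near (143,243), and the box is near (325,250). I'll enlarge both for measuring.

Run:
```python
import cv2
def crop(n,x,y,w,h,s,o):
    im=cv2.imread(f"pics/{n}0.png")[y:y+h,x:x+w]
    im=cv2.convertScaleAbs(im,alpha=1.5,beta=20)
    cv2.imwrite(f"pics/{o}.png",cv2.resize(im,None,fx=s,fy=s,interpolation=cv2.INTER_CUBIC))
crop("top",275,200,100,75*1+25,6,"t_box")
crop("top",115,205,100,70,8,"t_stand")
crop("scene",275,145,75,80,7,"s_box")
crop("scene",330,245,100,100,6,"s_stand")
```

```text
(no output)
```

View pics/t_box.png

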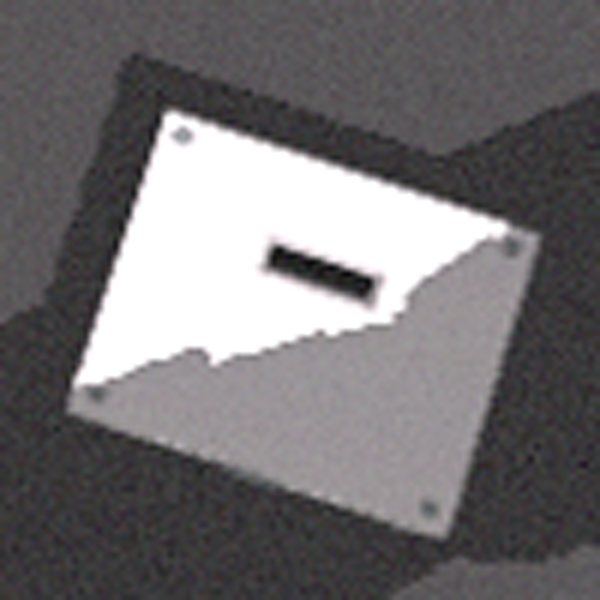

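View pics/t_stand.png

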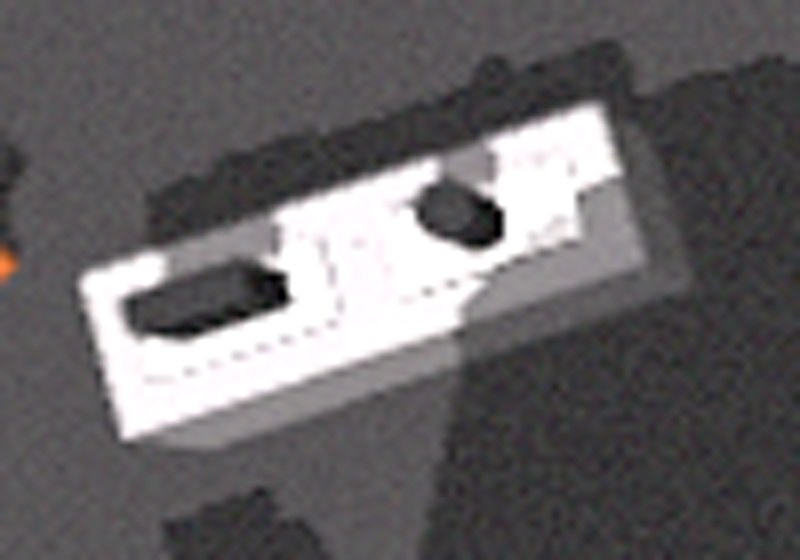

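View pics/s_box.png

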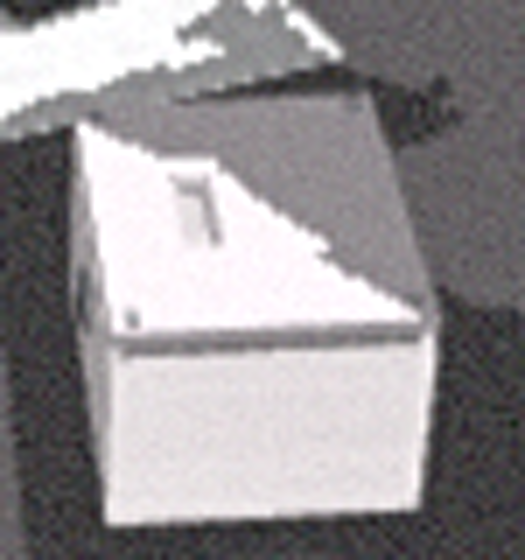

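View pics/s_stand.png

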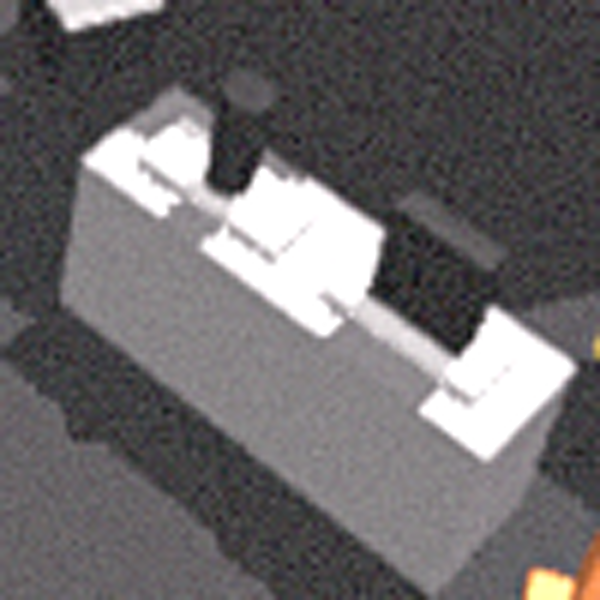

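```bash
cat > h.py <<'E'
import numpy as np, cv2
from scipy.optimize import least_squares
from station import *
C={n:calibration(n) for n in("scene","top")}
def proj(n,P):
    c=C[n]; P=np.atleast_2d(P); T=c["world_to_cam"]; q=P@T[:3,:3].T+T[:3,3]
    f=210/np.tan(np.radians(c["fov_y"]/2))
    return np.c_[c["cx"]+f*q[:,0]/q[:,2], c["cy"]+f*q[:,1]/q[:,2]]
def unc(pts,off,s): return (np.array(pts,float)+.5)/s-.5+np.array(off)
def ray(n,uv,z):
    c=C[n];T=c["world_to_cam"];f=210/np.tan(np.radians(c["fov_y"]/2))
    d=T[:3,:3].T@np.array([(uv[0]-c["cx"])/f,(uv[1]-c["cy"])/f,1]);o=-T[:3,:3].T@T[:3,3]
    return o+d*(z-o[2])/d[2]
def W(p,L):
    c,s=np.cos(p[2]),np.sin(p[2]); L=np.atleast_2d(L).astype(float)
    return np.c_[p[0]+c*L[:,0]-s*L[:,1],p[1]+s*L[:,0]+c*L[:,1],L[:,2]]
E
python3 - <<'E'
from h import *
tb=unc([(168,110),(540,236),(447,540),(68,410),(272,243),(380,276),(372,303),(265,270)],(275,200),6)
sb=unc([(78,122),(365,95),(435,318),(115,335)],(275,145),7)
sbb=unc([(108,523),(420,508)],(275,145),7)
for p in tb[:4]: print(np.round(ray("top",p,93),1))
for p in sb: print('s',np.round(ray("scene",p,93),1))
for p in sbb: print('sb',np.round(ray("scene",p,0),1))
ts=unc([(80,278),(600,100),(645,262),(122,438)],(115,205),8)
ss=unc([(80,160),(175,90),(575,368),(488,460)],(330,245),6)
for p in ts: print(np.round(ray("top",p,78),1))
for p in ss: print('s',np.round(ray("scene",p,78),1))
for p in unc([(62,305),(430,597)],(330,245),6): print('sb',np.round(ray("scene",p,0),1))
E
```

```text
[ 554.6 -165.1   93. ]
[ 505.7 -306.6   93. ]
[ 391.6 -268.3   93. ]
[ 439.9 -126.2   93. ]
s [ 507.6 -292.9   93. ]
s [ 393.3 -264.7   93. ]
s [ 442.  -124.1   93. ]
s [ 552.3 -161.3   93. ]
sb [ 551.9 -164.4    0. ]
sb [ 438.2 -124.3    0. ]
[506.9 253.3  78. ]
[559.4 101.3  78. ]
[511.4  86.5  78. ]
[460.1 238.4  78. ]
s [557.3 103.6  78. ]
s [510.   89.2  78. ]
s [458.6 239.3  78. ]
s [504.8 255.4  78. ]
sb [556.5 105.8   0. ]
sb [506.  254.6   0. ]
```

Run:
```python
from h import *
tb=unc([(168,110),(540,236),(447,540),(68,410),(272,243),(380,276),(372,303),(265,270)],(275,200),6)
sb=unc([(78,122),(435,318),(115,335)],(275,145),7)
sbb=unc([(108,523),(420,508)],(275,145),7)
ts=unc([(80,278),(600,100),(645,262),(122,438)],(115,205),8)
ss=unc([(80,160),(175,90),(575,368),(488,460),],(330,245),6)
ssb=unc([(62,305),(430,597)],(330,245),6)
def LB(h): return [(60,75,h),(60,-75,h),(-60,-75,h),(-60,75,h),(20+5,21,h),(25,-21,h),(15,-21,h),(15,21,h)]
LS=[(25,80,78),(25,-80,78),(-25,-80,78),(-25,80,78)]
for cams in ("top","scene","both"):
  def fb(p):
    L=np.array(LB(p[3])); r=[]
    if cams!="scene": r.append(proj("top",W(p,L))-tb)
    if cams!="top": r.append(proj("scene",W(p,L[[1,3,0]]))-sb); r.append(proj("scene",W(p,[(60,75,0),(-60,75,0)]))-sbb)
    r.append([[ (p[3]-93)*.05,0]])
    return np.concatenate(r).ravel()
  s=least_squares(fb,[470,-215,-.33,93],loss="soft_l1"); print("box",cams,s.x.round(3),np.degrees(s.x[2]).round(2)); 
  if cams=="both":print(s.fun.reshape(-1,2).round(2).tolist())
  def fs(p):
    L=np.array(LS); r=[]
    if cams!="scene": r.append(proj("top",W(p,L))-ts)
    if cams!="top": r.append(proj("scene",W(p,L[[1,2,3,0]]))-ss); r.append(proj("scene",W(p,[(25,-80,0),(25,80,0)]))-ssb)
    return np.concatenate(r).ravel()
  s2=least_squares(fs,[510,170,.33]); print("stand",cams,s2.x.round(3),np.degrees(s2.x[2]).round(2))
  if cams=="both":
    print(s2.fun.reshape(-1,2).round(2).tolist())
    print("target",W(s2.x,[(0,38,108)]),"slot",W(s.x,[(20,0,s.x[3])]),"press",W(s.x,[(-25,0,s.x[3])]))
    for sx in(-1,1):
        print((8*(proj("top",W(s2.x,[(6*sx,38-18,129),(6*sx,38+18,129)]))-[115,205])).round(0).tolist())
```

```text
box top [ 4.72724e+02 -2.16569e+02 -3.27000e-01  9.51770e+01] -18.76
stand top [5.09455e+02 1.69873e+02 3.27000e-01] 18.72
box scene [ 4.70389e+02 -2.15719e+02 -3.34000e-01  8.92520e+01] -19.12
stand scene [5.07615e+02 1.71783e+02 3.28000e-01] 18.78
box both [ 4.72502e+02 -2.16704e+02 -3.24000e-01  9.00120e+01] -18.54
[[-0.24, 0.77], [-0.1, 0.2], [0.01, -0.13], [0.14, 0.22], [0.04, 0.25], [-0.49, 0.54], [-0.46, 0.19], [-0.11, -0.13], [-1.37, -1.77], [0.28, 0.17], [-0.92, 0.27], [-0.5, 0.07], [-0.81, -0.38], [-0.15, 0.0]]
stand both [5.08220e+02 1.71223e+02 3.28000e-01] 18.8
[[-0.73, 0.35], [-0.98, 0.72], [-0.42, 0.45], [-0.26, 0.59], [-0.18, 0.05], [-0.56, -0.52], [-0.23, -0.14], [-0.7, 0.06], [-0.99, -0.58], [0.11, 0.21]]
target [[495.97315157 207.19578087 108.        ]] slot [[ 491.46455123 -223.06218859   90.01167154]] press [[ 448.79937605 -208.75544798   90.01167154]]
[[241.0, 297.0], [118.0, 339.0]]
[[229.0, 256.0], [106.0, 298.0]]
```

```bash
cat >> h.py <<'E'
from scipy.spatial.transform import Rotation as R
def plan(pos,yaw_deg):
    o=get_obs(); q=o["tcp_rot"]; r=R.from_quat([q[1],q[2],q[3],q[0]])
    tgt=R.from_euler("z",yaw_deg,degrees=True)*R.from_quat([1,0,0,0])
    d=r.inv().apply(np.array(pos)-o["tcp_pos"])/150
    w=(r.inv()*tgt).as_rotvec()/(np.pi/2)
    print("t",round(o["time"],2),"tcp",o["tcp_pos"].round(2),"yaw",np.degrees(np.arctan2(*r.as_matrix()[[1,0],0])).round(2),"F",o["ft_force"].round(1),"gap",round(o["finger_gap"],3))
    print("shift",d.round(4),"turn",w.round(4))
E
python3 -c "
from h import *
plan((449,-208.8,130),-18.6)"
```

```text
t 0.1 tcp [ 196.35 -459.54  252.88] yaw -66.86 F [-0.1  0.   0.4] gap 0.998
shift [-0.8745 -2.2057  0.8201] turn [-3.000e-04  6.000e-04 -5.363e-01]
```

carry_out --targets '[{"dx": -0.2, "dy": -0.3, "wz": -0.1, "gripper": 1}, {"dx": -0.4, "dy": -0.6, "wz": -0.2, "gripper": 1}, {"dx": -0.6, "dy": -0.9, "wz": -0.3, "gripper": 1}, {"dx": -0.87, "dy": -1, "wz": -0.4, "gripper": 1}, {"dx": -0.87, "dy": -1, "wz": -0.536, "gripper": 1}, {"dx": -0.87, "dy": -1, "wz": -0.536, "gripper": 1}, {"dx": -0.87, "dy": -1, "wz": -0.536, "gripper": 1}, {"dx": -0.87, "dy": -1, "wz": -0.536, "gripper": 1}, {"dx": -0.87, "dy": -1, "wz": -0.536, "gripper": 1}, {"dx": -0.87, "dy": -1, "wz": -0.536, "gripper": 1}]'

```text
invalid input
```

```bash
python3 -c "
from h import *
plan((449,-208.8,130),-18.6)"
```

```text
t 0.1 tcp [ 196.35 -459.54  252.88] yaw -66.86 F [-0.1  0.   0.4] gap 0.998
shift [-0.8745 -2.2057  0.8201] turn [-3.000e-04  6.000e-04 -5.363e-01]
```

All keys are probably required in each row.

carry_out --targets '[{"dx": -0.2, "dy": -0.3, "dz": 0, "wx": 0, "wy": 0, "wz": -0.1, "gripper": 1}, {"dx": -0.4, "dy": -0.6, "dz": 0, "wx": 0, "wy": 0, "wz": -0.2, "gripper": 1}, {"dx": -0.6, "dy": -0.9, "dz": 0, "wx": 0, "wy": 0, "wz": -0.3, "gripper": 1}, {"dx": -0.87, "dy": -1, "dz": 0, "wx": 0, "wy": 0, "wz": -0.4, "gripper": 1}, {"dx": -0.87, "dy": -1, "dz": 0, "wx": 0, "wy": 0, "wz": -0.536, "gripper": 1}, {"dx": -0.87, "dy": -1, "dz": 0, "wx": 0, "wy": 0, "wz": -0.536, "gripper": 1}, {"dx": -0.87, "dy": -1, "dz": 0, "wx": 0, "wy": 0, "wz": -0.536, "gripper": 1}, {"dx": -0.87, "dy": -1, "dz": 0, "wx": 0, "wy": 0, "wz": -0.536, "gripper": 1}, {"dx": -0.87, "dy": -1, "dz": 0, "wx": 0, "wy": 0, "wz": -0.536, "gripper": 1}, {"dx": -0.87, "dy": -1, "dz": 0, "wx": 0, "wy": 0, "wz": -0.536, "gripper": 1}]'

```text
time: 1.35
tcp_pos: [282.9, -280.7, 252.9]
tcp_rot: [-0.0, 0.987, -0.162, -0.0]
ft_force: [0.3, 0.2, 0.4]
finger_gap: -0.002
```

```bash
python3 -c "
from h import *
plan((449,-208.8,130),-18.6)"
```

```text
t 1.35 tcp [ 282.95 -280.71  252.93] yaw -18.68 F [0.3 0.2 0.4] gap -0.002
shift [ 0.8959 -0.808   0.8194] turn [-0.0005  0.0005 -0.0009]
```

carry_out --targets '[{"dx": 0.2, "dy": -0.2, "dz": 0.1, "wx": 0, "wy": 0, "wz": 0, "gripper": 1}, {"dx": 0.45, "dy": -0.4, "dz": 0.3, "wx": 0, "wy": 0, "wz": 0, "gripper": 1}, {"dx": 0.7, "dy": -0.6, "dz": 0.5, "wx": 0, "wy": 0, "wz": 0, "gripper": 1}, {"dx": 0.896, "dy": -0.808, "dz": 0.7, "wx": 0, "wy": 0, "wz": 0, "gripper": 1}, {"dx": 0.896, "dy": -0.808, "dz": 0.82, "wx": 0, "wy": 0, "wz": 0, "gripper": 1}, {"dx": 0.896, "dy": -0.808, "dz": 0.82, "wx": 0, "wy": 0, "wz": 0, "gripper": 1}, {"dx": 0.896, "dy": -0.808, "dz": 0.82, "wx": 0, "wy": 0, "wz": 0, "gripper": 1}, {"dx": 0.896, "dy": -0.808, "dz": 0.82, "wx": 0, "wy": 0, "wz": 0, "gripper": 1}, {"dx": 0.896, "dy": -0.808, "dz": 0.82, "wx": 0, "wy": 0, "wz": 0, "gripper": 1}, {"dx": 0.896, "dy": -0.808, "dz": 0.82, "wx": 0, "wy": 0, "wz": 0, "gripper": 1}]'

```text
time: 2.6
tcp_pos: [449.1, -209.0, 130.3]
tcp_rot: [-0.0, 0.987, -0.162, -0.0]
ft_force: [0.3, -0.1, 0.4]
finger_gap: 0.002
```

```bash
python3 -c "
from h import *
plan((449,-208.8,107),-18.6)
import cv2
for n in('scene','top'):cv2.imwrite(f'pics/p1{n}.png',grab_frame(n)[:,:,::-1])
a=cv2.imread('pics/p1scene.png')[60:240,220:400];b=cv2.imread('pics/p1top.png')[180:320,250:400]
cv2.imwrite('pics/p1.png',np.hstack([cv2.resize(a,(400,400)),cv2.resize(b,(400,373))[:373] if 0 else cv2.resize(b,(400,400))]))
"
```

```text
t 2.6 tcp [ 449.07 -209.01  130.27] yaw -18.7 F [ 0.3 -0.1  0.4] gap 0.002
shift [-0.0009 -0.001   0.1551] turn [-0.0005  0.0001 -0.0011]
```

View pics/p1.png

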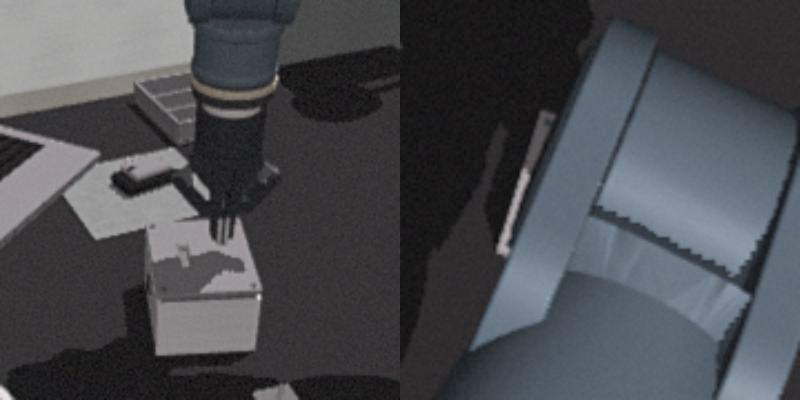

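The closed fingers are above the cover at about (220,235) in the crop, clear of the slot. Next I press down slowly.

carry_out --targets '[{"dx": 0, "dy": 0, "dz": 0.03, "wx": 0, "wy": 0, "wz": 0, "gripper": 1}, {"dx": 0, "dy": 0, "dz": 0.06, "wx": 0, "wy": 0, "wz": 0, "gripper": 1}, {"dx": 0, "dy": 0, "dz": 0.08, "wx": 0, "wy": 0, "wz": 0, "gripper": 1}, {"dx": 0, "dy": 0, "dz": 0.1, "wx": 0, "wy": 0, "wz": 0, "gripper": 1}, {"dx": 0, "dy": 0, "dz": 0.11, "wx": 0, "wy": 0, "wz": 0, "gripper": 1}, {"dx": 0, "dy": 0, "dz": 0.12, "wx": 0, "wy": 0, "wz": 0, "gripper": 1}, {"dx": 0, "dy": 0, "dz": 0.13, "wx": 0, "wy": 0, "wz": 0, "gripper": 1}, {"dx": 0, "dy": 0, "dz": 0.135, "wx": 0, "wy": 0, "wz": 0, "gripper": 1}, {"dx": 0, "dy": 0, "dz": 0.14, "wx": 0, "wy": 0, "wz": 0, "gripper": 1}, {"dx": 0, "dy": 0, "dz": 0.14, "wx": 0, "wy": 0, "wz": 0, "gripper": 1}]'

```text
time: 3.95
tcp_pos: [448.9, -208.8, 109.3]
tcp_rot: [-0.0, 0.987, -0.162, -0.0]
ft_force: [-1.2, 0.9, 4.6]
finger_gap: -0.001
```

carry_out --targets '[{"dx": 0, "dy": 0, "dz": 0.004, "wx": 0, "wy": 0, "wz": 0, "gripper": 1}, {"dx": 0, "dy": 0, "dz": 0.008, "wx": 0, "wy": 0, "wz": 0, "gripper": 1}, {"dx": 0, "dy": 0, "dz": 0.012, "wx": 0, "wy": 0, "wz": 0, "gripper": 1}, {"dx": 0, "dy": 0, "dz": 0.016, "wx": 0, "wy": 0, "wz": 0, "gripper": 1}, {"dx": 0, "dy": 0, "dz": 0.018, "wx": 0, "wy": 0, "wz": 0, "gripper": 1}, {"dx": 0, "dy": 0, "dz": 0.02, "wx": 0, "wy": 0, "wz": 0, "gripper": 1}, {"dx": 0, "dy": 0, "dz": 0.022, "wx": 0, "wy": 0, "wz": 0, "gripper": 1}, {"dx": 0, "dy": 0, "dz": 0.022, "wx": 0, "wy": 0, "wz": 0, "gripper": 1}, {"dx": 0, "dy": 0, "dz": 0.022, "wx": 0, "wy": 0, "wz": 0, "gripper": 1}, {"dx": 0, "dy": 0, "dz": 0.022, "wx": 0, "wy": 0, "wz": 0, "gripper": 1}]'

```text
time: 5.2
tcp_pos: [449.0, -208.9, 106.9]
tcp_rot: [-0.0, 0.987, -0.162, 0.0]
ft_force: [-7.1, 3.5, 19.8]
finger_gap: -0.001
```

carry_out --targets '[{"dx": 0, "dy": 0, "dz": 0.004, "wx": 0, "wy": 0, "wz": 0, "gripper": 1}, {"dx": 0, "dy": 0, "dz": 0.008, "wx": 0, "wy": 0, "wz": 0, "gripper": 1}, {"dx": 0, "dy": 0, "dz": 0.01, "wx": 0, "wy": 0, "wz": 0, "gripper": 1}, {"dx": 0, "dy": 0, "dz": 0.01, "wx": 0, "wy": 0, "wz": 0, "gripper": 1}, {"dx": 0, "dy": 0, "dz": 0.01, "wx": 0, "wy": 0, "wz": 0, "gripper": 1}, {"dx": 0, "dy": 0, "dz": 0.01, "wx": 0, "wy": 0, "wz": 0, "gripper": 1}, {"dx": 0, "dy": 0, "dz": 0.01, "wx": 0, "wy": 0, "wz": 0, "gripper": 1}, {"dx": 0, "dy": 0, "dz": 0.01, "wx": 0, "wy": 0, "wz": 0, "gripper": 1}, {"dx": 0, "dy": 0, "dz": 0.01, "wx": 0, "wy": 0, "wz": 0, "gripper": 1}, {"dx": 0, "dy": 0, "dz": 0.01, "wx": 0, "wy": 0, "wz": 0, "gripper": 1}]'

```text
time: 6.45
tcp_pos: [449.0, -208.9, 106.8]
tcp_rot: [-0.0, 0.987, -0.162, 0.001]
ft_force: [-11.5, 5.5, 28.9]
finger_gap: 0.004
```

```bash
python3 -c "
from h import *
plan((449,-208.8,230),18.8)
"
```

```text
t 6.45 tcp [ 449.03 -208.86  106.81] yaw -18.69 F [-11.5   5.5  28.9] gap 0.004
shift [ 7.000e-04 -8.000e-04 -8.212e-01] turn [-1.000e-04 -9.000e-04 -4.165e-01]
```

```bash
python3 -c "
from h import *
for z in (0,50,100): print(z,[ray('top',p,z)[:2].round() for p in [(124,294),(155,284),(138,300),(152,291),(84,243),(116,236),(105,221)]])
im=cv2.imread('pics/scene0.png')[240:390,380:480];cv2.imwrite('pics/la.png',cv2.resize(im,None,fx=4,fy=4,interpolation=cv2.INTER_CUBIC))
im=cv2.imread('pics/top0.png')[205:310,70:190];cv2.imwrite('pics/lb.png',cv2.resize(im,None,fx=5,fy=5,interpolation=cv2.INTER_CUBIC))
"
```

```text
0 [array([378., 275.]), array([403., 199.]), array([364., 240.]), array([386., 206.]), array([505., 384.]), array([522., 304.]), array([561., 334.])]
50 [array([380., 258.]), array([403., 185.]), array([366., 223.]), array([387., 191.]), array([501., 362.]), array([517., 285.]), array([554., 314.])]
100 [array([381., 240.]), array([404., 170.]), array([368., 207.]), array([388., 176.]), array([497., 339.]), array([513., 266.]), array([548., 294.])]
```

View pics/la.png

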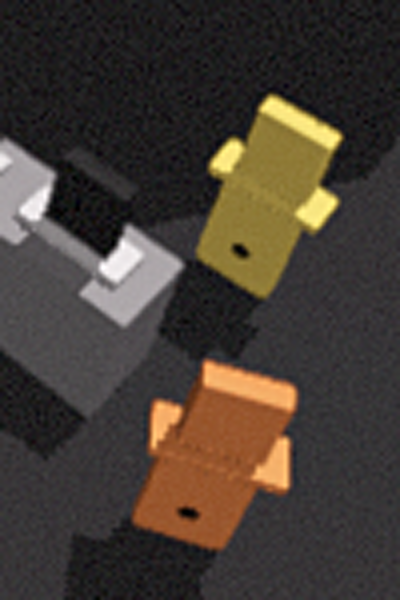

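View pics/lb.png

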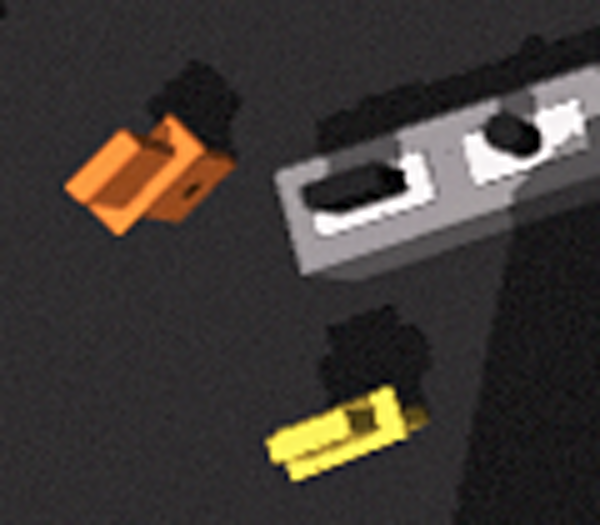

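```bash
python3 -c "
from h import *
p=unc([(426,153),(436,203),(318,236)],(70,205),5)
g=[ray('top',q,84)[:2] for q in p]
for a in g: print(a.round(1))
print('len',np.linalg.norm(g[1]-g[2]),np.linalg.norm(g[0]-g[1]))
p0=[508.2,171.2,.328]
for q in ([509.5,169.9,.327],p0):
  print(((proj('top',W(q,[(12,38-28,84),(-12,38-28,84),(-12,38+28,84),(12,66,84)]))-[70,205]+.5)*5-.5).round().tolist())
  print('scene',((proj('scene',W(q,[(12,38-28,84),(-12,38-28,84),(-12,38+28,84),(12,66,84)]))-[380,240]+.5)*4-.5).round().tolist(), W(q,[(0,38,0)]))
"
```

```text
[515.9 180.4]
[492.5 174.6]
[477.3 229.3]
len 56.747781387144485 24.0744886691471
[[420.0, 149.0], [434.0, 198.0], [320.0, 237.0], [306.0, 188.0]]
scene [[11.0, 209.0], [40.0, 183.0], [140.0, 253.0], [111.0, 282.0]] [[497.294269   205.88638813   0.        ]]
[[417.0, 152.0], [431.0, 201.0], [317.0, 240.0], [303.0, 191.0]]
scene [[15.0, 211.0], [44.0, 184.0], [144.0, 254.0], [115.0, 283.0]] [[495.95828872 207.17416441   0.        ]]
```

carry_out --targets '[{"dx": 0, "dy": 0, "dz": -0.1, "wx": 0, "wy": 0, "wz": 0, "gripper": 1}, {"dx": 0, "dy": 0, "dz": -0.35, "wx": 0, "wy": 0, "wz": 0, "gripper": 1}, {"dx": 0, "dy": 0, "dz": -0.7, "wx": 0, "wy": 0, "wz": 0, "gripper": 1}, {"dx": 0, "dy": -0.2, "dz": -0.9, "wx": 0, "wy": 0, "wz": 0, "gripper": 0.6}, {"dx": -0.05, "dy": -0.5, "dz": -0.95, "wx": 0, "wy": 0, "wz": -0.1, "gripper": 0}, {"dx": -0.1, "dy": -0.8, "dz": -0.95, "wx": 0, "wy": 0, "wz": -0.2, "gripper": 0}, {"dx": -0.2, "dy": -1, "dz": -0.95, "wx": 0, "wy": 0, "wz": -0.3, "gripper": 0}, {"dx": -0.4, "dy": -1, "dz": -0.95, "wx": 0, "wy": 0, "wz": -0.397, "gripper": 0}, {"dx": -0.6, "dy": -1, "dz": -0.95, "wx": 0, "wy": 0, "wz": -0.397, "gripper": 0}, {"dx": -0.6, "dy": -1, "dz": -0.95, "wx": 0, "wy": 0, "wz": -0.397, "gripper": 0}]'

```text
time: 7.7
tcp_pos: [410.5, -37.5, 249.6]
tcp_rot: [0.0, 0.989, 0.149, 0.001]
ft_force: [0.6, 0.7, 0.1]
finger_gap: 0.999
```

```bash
python3 -c "
from h import *
plan((496.6,205.8,200),17)
cv2.imwrite('pics/p2scene.png',grab_frame('scene')[:,:,::-1]);cv2.imwrite('pics/p2top.png',grab_frame('top')[:,:,::-1])
a=cv2.imread('pics/p2scene.png')[145:225,275:350];b=cv2.imread('pics/p2top.png')[195:300,275:375]
cv2.imwrite('pics/p2.png',np.hstack([cv2.resize(a,(400,427),interpolation=2),cv2.resize(b,(400,427),interpolation=2)]))
"
```

```text
t 7.7 tcp [410.53 -37.47 249.63] yaw 17.08 F [0.6 0.7 0.1] gap 0.999
shift [ 1.0243 -1.3818  0.3322] turn [ 0.0003 -0.0012  0.0009]
```

View pics/p2.png

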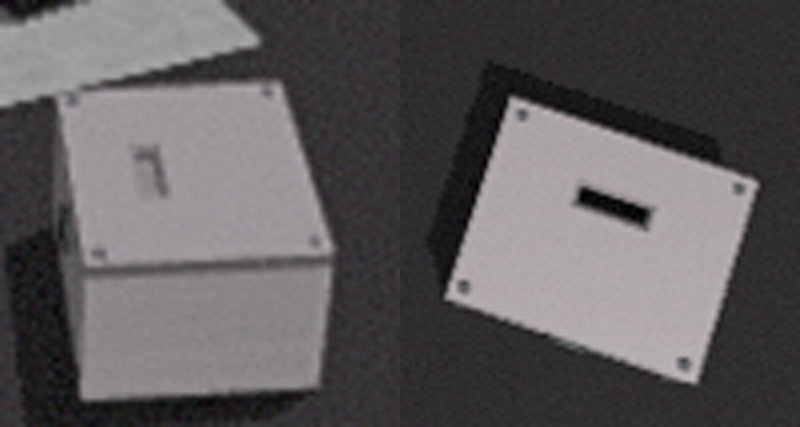

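The cover is now fully lit and looks seated, with no gap. I'll remeasure the box from this with larger crops.

```bash
python3 -c "
from h import *
a=cv2.imread('pics/p2scene.png')[150:215,280:345];b=cv2.imread('pics/p2top.png')[210:295,280:370]
cv2.imwrite('pics/p2a.png',cv2.convertScaleAbs(cv2.resize(a,None,fx=9,fy=9,interpolation=2),alpha=1.3));cv2.imwrite('pics/p2b.png',cv2.convertScaleAbs(cv2.resize(b,None,fx=7,fy=7,interpolation=2),alpha=1.2))
"
```

```text
(no output)
```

View pics/p2a.png

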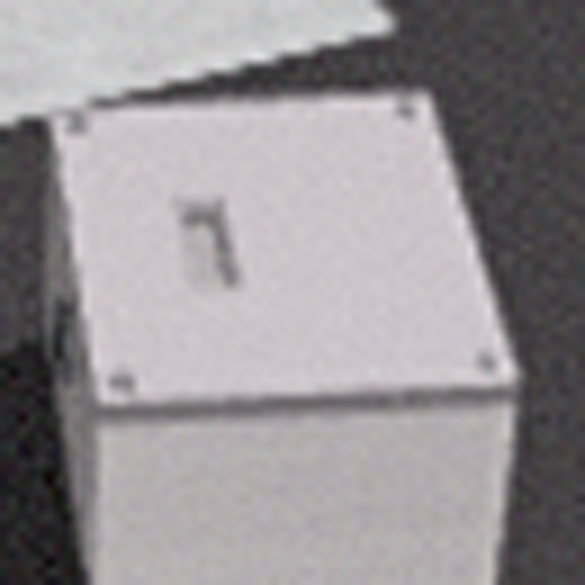

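View pics/p2b.png

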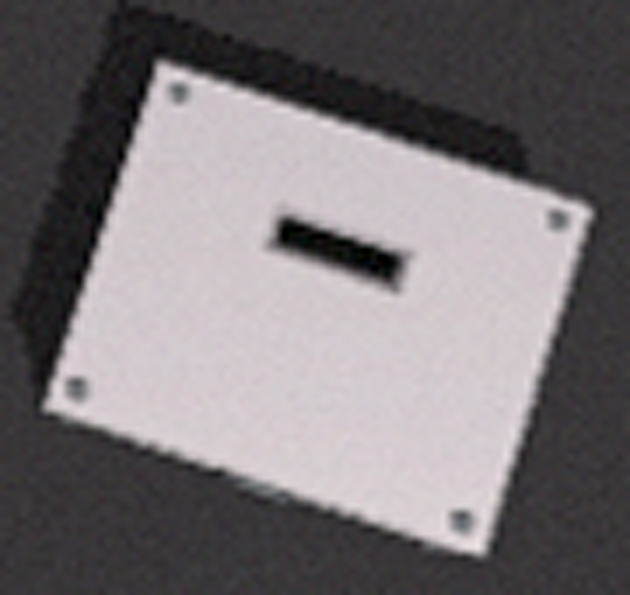

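carry_out --targets '[{"dx": 0.2, "dy": -0.2, "dz": 0, "wx": 0, "wy": 0, "wz": 0, "gripper": 0}, {"dx": 0.4, "dy": -0.45, "dz": 0, "wx": 0, "wy": 0, "wz": 0, "gripper": 0}, {"dx": 0.6, "dy": -0.7, "dz": 0, "wx": 0, "wy": 0, "wz": 0, "gripper": 0}, {"dx": 0.8, "dy": -0.9, "dz": 0, "wx": 0, "wy": 0, "wz": 0, "gripper": 0}, {"dx": 1, "dy": -1, "dz": 0, "wx": 0, "wy": 0, "wz": 0, "gripper": 0}, {"dx": 1, "dy": -1, "dz": 0, "wx": 0, "wy": 0, "wz": 0, "gripper": 0}, {"dx": 1, "dy": -1, "dz": 0, "wx": 0, "wy": 0, "wz": 0, "gripper": 0}, {"dx": 1, "dy": -1, "dz": 0, "wx": 0, "wy": 0, "wz": 0, "gripper": 0}, {"dx": 1, "dy": -1, "dz": 0, "wx": 0, "wy": 0, "wz": 0, "gripper": 0}, {"dx": 1, "dy": -1, "dz": 0, "wx": 0, "wy": 0, "wz": 0, "gripper": 0}]'

```text
time: 9.05
tcp_pos: [511.4, 149.1, 249.9]
tcp_rot: [0.0, 0.989, 0.148, 0.001]
ft_force: [0.4, -0.1, -0.3]
finger_gap: 1.001
```

Run:
```python
from h import *
tb=unc([(155,60),(595,207),(487,555),(42,405)],(280,210),7)
sb=unc([(52,115),(430,90),(522,378),(98,405)],(280,150),9)
h=85
L=np.array([(60,75,h),(60,-75,h),(-60,-75,h),(-60,75,h)])
for cams in("top","scene","both"):
  def f(p):
    r=[]
    if cams!="scene": r.append(proj("top",W(p,L))-tb)
    if cams!="top": r.append(proj("scene",W(p,L[[1,2,3,0]]))-sb)
    return np.concatenate(r).ravel()
  s=least_squares(f,[471,-215,-.33]);print(cams,s.x.round(3),np.degrees(s.x[2]),s.fun.reshape(-1,2).round(2).tolist(),W(s.x,[(20,0,85)]).round(1))
  # fit height too
  def g(p):
    M=L.copy().astype(float);M[:,2]=p[3];r=[]
    if cams!="scene": r.append(proj("top",W(p,M))-tb)
    if cams!="top": r.append(proj("scene",W(p,M[[1,2,3,0]]))-sb)
    return np.concatenate(r).ravel()
  print("h",least_squares(g,[471,-215,-.33,85]).x.round(2))
c=unc([(280,215),(408,252),(398,292),(270,250)],(280,210),7).mean(0);print("slot from top",ray("top",c,84))
plan((496.6,205.8,140),17)
```

```text
top [ 4.73818e+02 -2.16595e+02 -3.25000e-01] -18.639260682734545 [[0.57, 0.23], [-0.49, -0.33], [-0.47, 0.01], [0.41, 0.12]] [[ 492.8 -223.    85. ]]
h [ 4.7332e+02 -2.1583e+02 -3.3000e-01  9.4060e+01]
scene [ 4.70821e+02 -2.15294e+02 -3.28000e-01] -18.78128258912536 [[-0.15, -0.53], [-0.19, 0.32], [0.0, 0.39], [0.3, -0.19]] [[ 489.8 -221.7   85. ]]
h [ 4.7086e+02 -2.1522e+02 -3.3000e-01  8.5060e+01]
both [ 4.72579e+02 -2.15971e+02 -3.26000e-01] -18.654928482014125 [[0.31, 0.76], [-0.74, 0.21], [-0.75, 0.57], [0.14, 0.65], [-0.87, -0.49], [-0.91, 0.31], [-0.68, 0.38], [-0.37, -0.15]] [[ 491.5 -222.4   85. ]]
h [ 4.7266e+02 -2.1574e+02 -3.3000e-01  8.5760e+01]
slot from top [ 491.18618952 -223.5330514    84.        ]
t 9.05 tcp [511.36 149.08 249.93] yaw 17.02 F [ 0.4 -0.1 -0.3] gap 1.001
shift [ 0.0148 -0.3909  0.7326] turn [ 0.0005 -0.0016  0.0003]
```

carry_out --targets '[{"dx": 0.01, "dy": -0.2, "dz": 0, "wx": 0, "wy": 0, "wz": 0, "gripper": 0}, {"dx": 0.011, "dy": -0.392, "dz": 0.1, "wx": 0, "wy": 0, "wz": 0, "gripper": 0}, {"dx": 0.011, "dy": -0.392, "dz": 0.3, "wx": 0, "wy": 0, "wz": 0, "gripper": 0}, {"dx": 0.011, "dy": -0.392, "dz": 0.55, "wx": 0, "wy": 0, "wz": 0, "gripper": 0}, {"dx": 0.011, "dy": -0.392, "dz": 0.65, "wx": 0, "wy": 0, "wz": 0, "gripper": 0}, {"dx": 0.011, "dy": -0.392, "dz": 0.7, "wx": 0, "wy": 0, "wz": 0, "gripper": 0}, {"dx": 0.011, "dy": -0.392, "dz": 0.7, "wx": 0, "wy": 0, "wz": 0, "gripper": 0}, {"dx": 0.011, "dy": -0.392, "dz": 0.7, "wx": 0, "wy": 0, "wz": 0, "gripper": 0}, {"dx": 0.011, "dy": -0.392, "dz": 0.7, "wx": 0, "wy": 0, "wz": 0, "gripper": 0}, {"dx": 0.011, "dy": -0.392, "dz": 0.7, "wx": 0, "wy": 0, "wz": 0, "gripper": 0}]'

```text
time: 10.3
tcp_pos: [496.2, 205.9, 145.3]
tcp_rot: [0.0, 0.989, 0.148, 0.002]
ft_force: [0.2, -0.3, -0.4]
finger_gap: 0.998
```

```bash
python3 -c "
from h import *
plan((496,206.2,111),17)
cv2.imwrite('pics/p3scene.png',grab_frame('scene')[:,:,::-1])
a=cv2.imread('pics/p3scene.png')[200:340,320:480]
cv2.imwrite('pics/p3.png',cv2.convertScaleAbs(cv2.resize(a,None,fx=4,fy=4,interpolation=2),alpha=1.5,beta=15))
"
```

```text
t 10.3 tcp [496.22 205.87 145.3 ] yaw 17.02 F [ 0.2 -0.3 -0.4] gap 0.998
shift [-0.0015 -0.0027  0.2287] turn [ 0.0004 -0.002   0.0003]
```

View pics/p3.png

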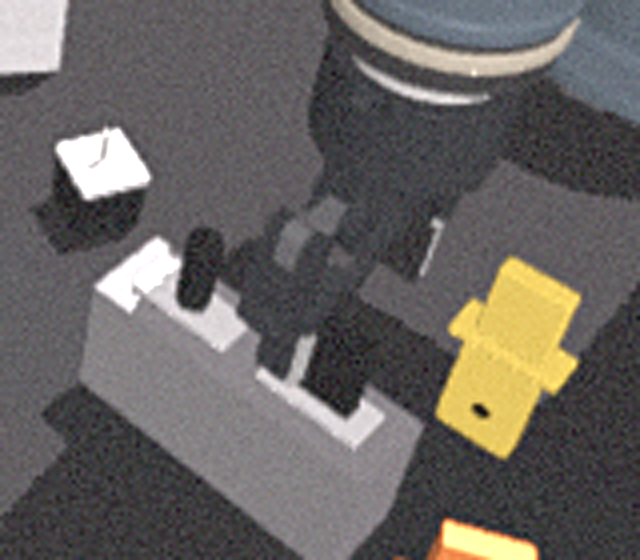

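The jaws straddle the tab (340,360), and the knob at (200,270) is clear. Next I descend and close.

carry_out --targets '[{"dx": -0.001, "dy": -0.002, "dz": 0.07, "wx": 0, "wy": -0.002, "wz": 0, "gripper": 0}, {"dx": -0.001, "dy": -0.002, "dz": 0.15, "wx": 0, "wy": -0.002, "wz": 0, "gripper": 0}, {"dx": -0.001, "dy": -0.002, "dz": 0.2, "wx": 0, "wy": -0.002, "wz": 0, "gripper": 0}, {"dx": -0.001, "dy": -0.002, "dz": 0.228, "wx": 0, "wy": -0.002, "wz": 0, "gripper": 0}, {"dx": -0.001, "dy": -0.002, "dz": 0.228, "wx": 0, "wy": -0.002, "wz": 0, "gripper": 0.4}, {"dx": -0.001, "dy": -0.002, "dz": 0.228, "wx": 0, "wy": -0.002, "wz": 0, "gripper": 0.7}, {"dx": -0.001, "dy": -0.002, "dz": 0.228, "wx": 0, "wy": -0.002, "wz": 0, "gripper": 1}, {"dx": -0.001, "dy": -0.002, "dz": 0.228, "wx": 0, "wy": -0.002, "wz": 0, "gripper": 1}, {"dx": -0.001, "dy": -0.002, "dz": 0.228, "wx": 0, "wy": -0.002, "wz": 0, "gripper": 1}, {"dx": -0.001, "dy": -0.002, "dz": 0.228, "wx": 0, "wy": -0.002, "wz": 0, "gripper": 1}]'

```text
time: 11.6
tcp_pos: [496.2, 206.2, 111.3]
tcp_rot: [0.0, 0.989, 0.148, 0.0]
ft_force: [-0.4, -0.5, 5.8]
finger_gap: 0.133
```

```bash
python3 -c "
from h import *
plan((496,206.2,111),17)
cv2.imwrite('pics/p4scene.png',grab_frame('scene')[:,:,::-1])
a=cv2.imread('pics/p4scene.png')[200:340,320:480]
cv2.imwrite('pics/p4.png',cv2.convertScaleAbs(cv2.resize(a,None,fx=4,fy=4,interpolation=2),alpha=1.5,beta=15))
"
```

```text
t 11.6 tcp [496.19 206.17 111.28] yaw 17.02 F [-0.4 -0.5  5.8] gap 0.133
shift [-0.0012 -0.0006  0.0018] turn [ 0.0004 -0.0002  0.0002]
```

View pics/p4.png

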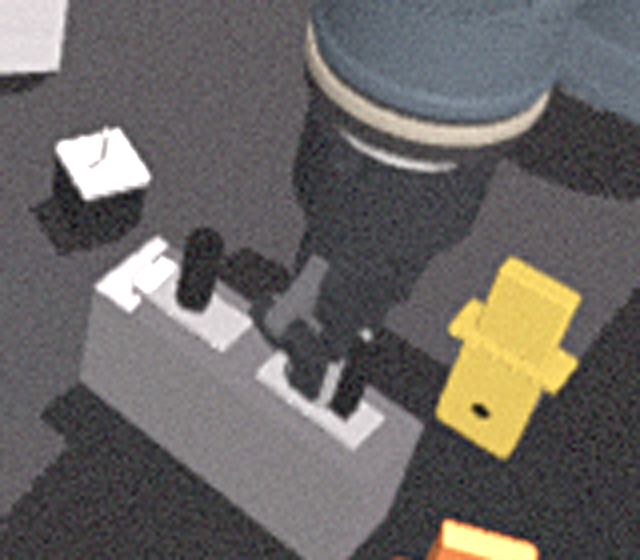

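carry_out --targets '[{"dx": 0, "dy": 0, "dz": -0.03, "wx": 0, "wy": 0, "wz": 0, "gripper": 1}, {"dx": 0, "dy": 0, "dz": -0.09, "wx": 0, "wy": 0, "wz": 0, "gripper": 1}, {"dx": 0, "dy": 0, "dz": -0.18, "wx": 0, "wy": 0, "wz": 0, "gripper": 1}, {"dx": 0, "dy": 0, "dz": -0.3, "wx": 0, "wy": 0, "wz": 0, "gripper": 1}, {"dx": 0, "dy": 0, "dz": -0.44, "wx": 0, "wy": 0, "wz": 0, "gripper": 1}, {"dx": 0, "dy": 0, "dz": -0.58, "wx": 0, "wy": 0, "wz": 0, "gripper": 1}, {"dx": 0, "dy": 0, "dz": -0.72, "wx": 0, "wy": 0, "wz": 0, "gripper": 1}, {"dx": 0, "dy": 0, "dz": -0.83, "wx": 0, "wy": 0, "wz": 0, "gripper": 1}, {"dx": 0, "dy": 0, "dz": -0.87, "wx": 0, "wy": 0, "wz": 0, "gripper": 1}, {"dx": 0, "dy": 0, "dz": -0.87, "wx": 0, "wy": 0, "wz": 0, "gripper": 1}]'

```text
time: 12.9
tcp_pos: [496.2, 206.3, 242.1]
tcp_rot: [0.0, 0.989, 0.148, 0.0]
ft_force: [-0.7, -0.1, -1.1]
finger_gap: 0.134
```

```bash
python3 -c "
from h import *
plan((491.5,-222.5,240),-18.7)
cv2.imwrite('pics/p5scene.png',grab_frame('scene')[:,:,::-1])
a=cv2.imread('pics/p5scene.png')[130:340,300:480]
cv2.imwrite('pics/p5.png',cv2.convertScaleAbs(cv2.resize(a,None,fx=2.8,fy=2.8,interpolation=2),alpha=1.5,beta=15))
"
```

```text
t 12.9 tcp [496.23 206.28 242.06] yaw 17.02 F [-0.7 -0.1 -1.1] gap 0.134
shift [-0.867   2.7241  0.0145] turn [ 2.000e-04 -7.000e-04  3.969e-01]
```

View pics/p5.png

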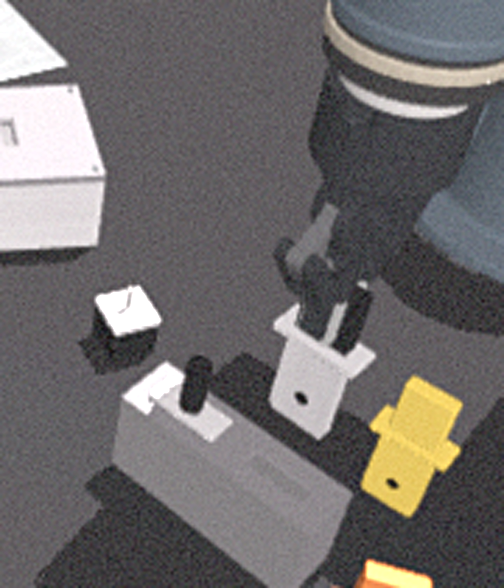

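carry_out --targets '[{"dx": -0.02, "dy": 0.05, "dz": 0, "wx": 0, "wy": 0, "wz": 0.01, "gripper": 1}, {"dx": -0.05, "dy": 0.15, "dz": 0, "wx": 0, "wy": 0, "wz": 0.03, "gripper": 1}, {"dx": -0.1, "dy": 0.3, "dz": 0, "wx": 0, "wy": 0, "wz": 0.06, "gripper": 1}, {"dx": -0.15, "dy": 0.45, "dz": 0, "wx": 0, "wy": 0, "wz": 0.1, "gripper": 1}, {"dx": -0.2, "dy": 0.6, "dz": 0, "wx": 0, "wy": 0, "wz": 0.13, "gripper": 1}, {"dx": -0.25, "dy": 0.75, "dz": 0, "wx": 0, "wy": 0, "wz": 0.16, "gripper": 1}, {"dx": -0.28, "dy": 0.88, "dz": 0, "wx": 0, "wy": 0, "wz": 0.18, "gripper": 1}, {"dx": -0.31, "dy": 0.96, "dz": 0, "wx": 0, "wy": 0, "wz": 0.195, "gripper": 1}, {"dx": -0.32, "dy": 1, "dz": 0, "wx": 0, "wy": 0, "wz": 0.2, "gripper": 1}, {"dx": -0.32, "dy": 1, "dz": 0, "wx": 0, "wy": 0, "wz": 0.2, "gripper": 1}]'

```text
time: 14.2
tcp_pos: [494.0, 48.5, 241.6]
tcp_rot: [0.0, 1.0, -0.009, 0.0]
ft_force: [-0.3, -0.8, -2.3]
finger_gap: 0.132
```

```bash
python3 -c "
from h import *
plan((491.5,-222.5,240),-18.7)"
```

```text
t 14.2 tcp [494.02  48.54 241.63] yaw -1.0 F [-0.3 -0.8 -2.3] gap 0.132
shift [0.0147 1.807  0.0117] turn [ 0.0003 -0.0002  0.1967]
```

carry_out --targets '[{"dx": 0, "dy": 0.05, "dz": 0, "wx": 0, "wy": 0, "wz": 0.01, "gripper": 1}, {"dx": 0, "dy": 0.15, "dz": 0, "wx": 0, "wy": 0, "wz": 0.03, "gripper": 1}, {"dx": 0, "dy": 0.3, "dz": 0, "wx": 0, "wy": 0, "wz": 0.06, "gripper": 1}, {"dx": 0, "dy": 0.45, "dz": 0, "wx": 0, "wy": 0, "wz": 0.1, "gripper": 1}, {"dx": 0.01, "dy": 0.6, "dz": 0, "wx": 0, "wy": 0, "wz": 0.13, "gripper": 1}, {"dx": 0.01, "dy": 0.75, "dz": 0, "wx": 0, "wy": 0, "wz": 0.16, "gripper": 1}, {"dx": 0.01, "dy": 0.88, "dz": 0, "wx": 0, "wy": 0, "wz": 0.18, "gripper": 1}, {"dx": 0.01, "dy": 0.96, "dz": 0, "wx": 0, "wy": 0, "wz": 0.195, "gripper": 1}, {"dx": 0.01, "dy": 1, "dz": 0, "wx": 0, "wy": 0, "wz": 0.197, "gripper": 1}, {"dx": 0.01, "dy": 1, "dz": 0, "wx": 0, "wy": 0, "wz": 0.197, "gripper": 1}]'

```text
time: 15.45
tcp_pos: [492.8, -101.5, 241.6]
tcp_rot: [0.0, 0.987, -0.163, 0.0]
ft_force: [0.8, 0.3, -1.4]
finger_gap: 0.136
```

```bash
python3 -c "
from h import *
plan((491.5,-222.5,215),-18.7)"
```

```text
t 15.45 tcp [ 492.83 -101.53  241.62] yaw -18.73 F [ 0.8  0.3 -1.4] gap 0.136
shift [0.2506 0.7665 0.1777] turn [ 0.0002 -0.0001 -0.0004]
```

carry_out --targets '[{"dx": 0.01, "dy": 0.04, "dz": 0, "wx": 0, "wy": 0, "wz": 0, "gripper": 1}, {"dx": 0.05, "dy": 0.14, "dz": 0, "wx": 0, "wy": 0, "wz": 0, "gripper": 1}, {"dx": 0.09, "dy": 0.28, "dz": 0.03, "wx": 0, "wy": 0, "wz": 0, "gripper": 1}, {"dx": 0.14, "dy": 0.42, "dz": 0.06, "wx": 0, "wy": 0, "wz": 0, "gripper": 1}, {"dx": 0.18, "dy": 0.56, "dz": 0.1, "wx": 0, "wy": 0, "wz": 0, "gripper": 1}, {"dx": 0.22, "dy": 0.68, "dz": 0.14, "wx": 0, "wy": 0, "wz": 0, "gripper": 1}, {"dx": 0.245, "dy": 0.75, "dz": 0.17, "wx": 0, "wy": 0, "wz": 0, "gripper": 1}, {"dx": 0.25, "dy": 0.766, "dz": 0.178, "wx": 0, "wy": 0, "wz": 0, "gripper": 1}, {"dx": 0.25, "dy": 0.766, "dz": 0.178, "wx": 0, "wy": 0, "wz": 0, "gripper": 1}, {"dx": 0.25, "dy": 0.766, "dz": 0.178, "wx": 0, "wy": 0, "wz": 0, "gripper": 1}]'

```text
time: 16.7
tcp_pos: [491.6, -222.0, 215.2]
tcp_rot: [0.0, 0.987, -0.162, 0.0]
ft_force: [0.0, 0.2, -0.3]
finger_gap: 0.132
```

```bash
python3 -c "
from h import *
plan((491.5,-222.5,195),-18.7)
cv2.imwrite('pics/p6scene.png',grab_frame('scene')[:,:,::-1]);cv2.imwrite('pics/p6top.png',grab_frame('top')[:,:,::-1])
a=cv2.imread('pics/p6scene.png')[115:215,270:360]
cv2.imwrite('pics/p6.png',cv2.convertScaleAbs(cv2.resize(a,None,fx=6,fy=6,interpolation=2),alpha=1.3,beta=15))
a=cv2.imread('pics/p6top.png')[190:310,270:390]
cv2.imwrite('pics/p6b.png',cv2.convertScaleAbs(cv2.resize(a,None,fx=5,fy=5,interpolation=2),alpha=1.3,beta=15))
"
```

```text
t 16.7 tcp [ 491.64 -221.95  215.24] yaw -18.7 F [ 0.   0.2 -0.3] gap 0.132
shift [0.0002 0.0037 0.1349] turn [ 0.0002 -0.0004  0.    ]
```

View pics/p6.png

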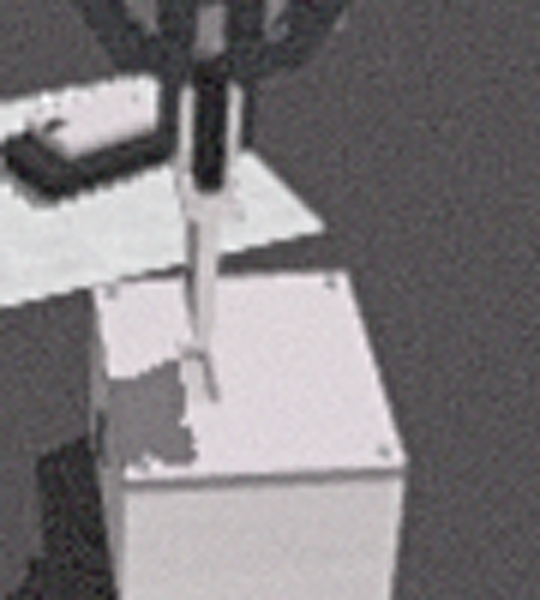

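View pics/p6b.png

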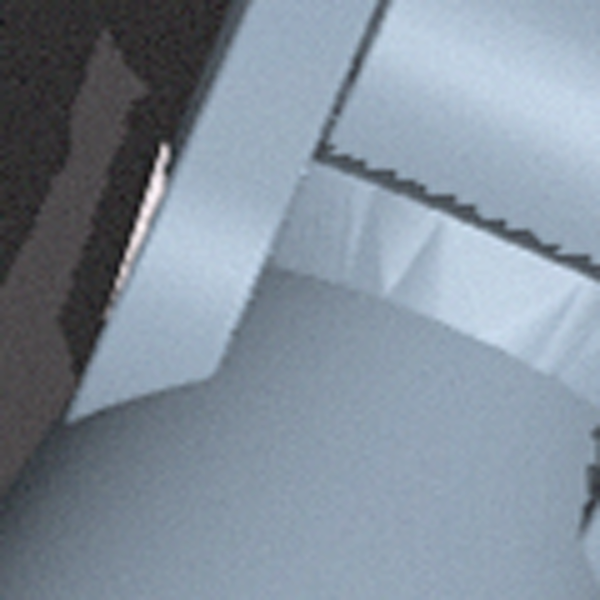

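```bash
cat >> h.py <<'E'
def draw(im,pts,col,off,s,closed=True):
    q=((np.array(pts)-off+.5)*s-.5)*8
    cv2.polylines(im,[q.round().astype(int).reshape(-1,1,2)],closed,col,1,cv2.LINE_AA,3)
def overlay(src,out,boxp,tcp,yaw,off,wh,s,dpos=(0,0,0),side=True):
    raw=cv2.imread(src); a=raw[off[1]:off[1]+wh[1],off[0]:off[0]+wh[0]]
    a=cv2.convertScaleAbs(cv2.resize(a,None,fx=s,fy=s,interpolation=2),alpha=1.3,beta=10); b=a.copy()
    n="scene"
    draw(b,proj(n,W(boxp,[(60,75,85),(60,-75,85),(-60,-75,85),(-60,75,85)])),(0,160,0),off,s)
    for e in(0,3): draw(b,proj(n,W(boxp,[(25+e,21+e,85),(25+e,-21-e,85),(15-e,-21-e,85),(15-e,21+e,85)])),(0,0,255),off,s)
    p=[tcp[0]+dpos[0],tcp[1]+dpos[1],np.radians(yaw)]; z0=tcp[2]-105.3+dpos[2]
    def box(hx,hy,za,zb,col):
        for z in(za,zb): draw(b,proj(n,W(p,[(hx,hy,z0+z),(hx,-hy,z0+z),(-hx,-hy,z0+z),(-hx,hy,z0+z)])),col,off,s)
        for x in(hx,-hx): draw(b,proj(n,W(p,[(x,hy,z0+za),(x,hy,z0+zb)])),col,off,s,False)
    box(4,20,0,72,(255,0,0));box(12,28,72,78,(0,140,255));box(6,18,78,123,(200,0,200))
    cv2.imwrite(out,np.hstack([a,b]))
E
python3 -c "
from h import *
overlay('pics/p6scene.png','pics/p6o.png',[470.8,-215.3,-.328],[491.64,-221.95,215.24],-18.7,(280,120),(57,80),7)"
```

```text
(no output)
```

View pics/p6o.png

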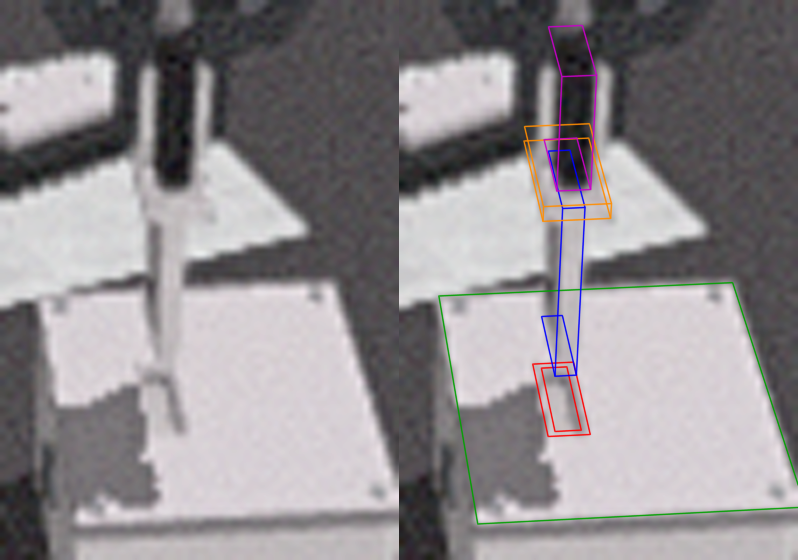

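```bash
python3 -c "
from h import *
overlay('pics/p6scene.png','pics/p6p.png',[470.8,-215.3,-.328],[491.64,-221.95,215.24],-18.7,(294,140),(26,44),13)"
```

```text
(no output)
```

View pics/p6p.png

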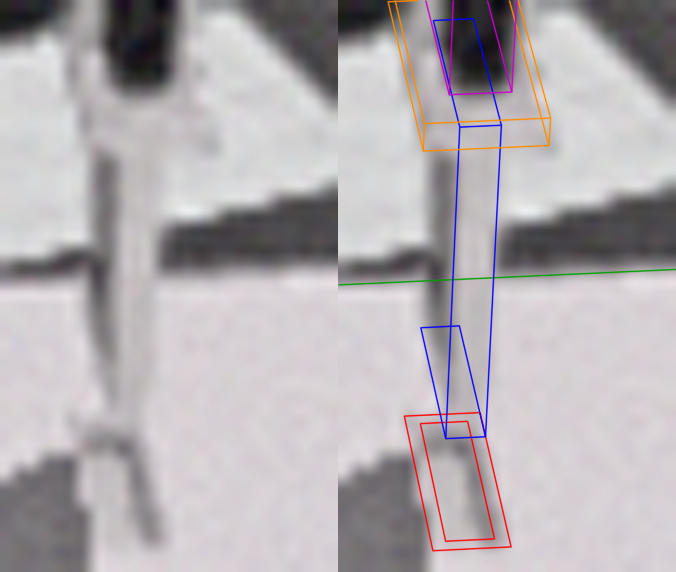

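The overlay matches both the blade and the box edges within about 0.5 mm in the scene view. The scene fit puts the slot at (489.8,-221.7), so I'll shift there and lower the tip to just above the cover.

```bash
python3 -c "
from h import *
plan((489.8,-221.9,194),-18.75)"
```

```text
t 16.8 tcp [ 491.63 -222.01  215.22] yaw -18.7 F [ 0.3  0.1 -1. ] gap 0.131
shift [-0.0119  0.0032  0.1414] turn [ 0.0002 -0.0004  0.0006]
```

carry_out --targets '[{"dx": -0.006, "dy": 0.003, "dz": 0.01, "wx": 0, "wy": 0, "wz": 0, "gripper": 1}, {"dx": -0.012, "dy": 0.003, "dz": 0.03, "wx": 0, "wy": 0, "wz": 0, "gripper": 1}, {"dx": -0.012, "dy": 0.003, "dz": 0.06, "wx": 0, "wy": 0, "wz": 0, "gripper": 1}, {"dx": -0.012, "dy": 0.003, "dz": 0.09, "wx": 0, "wy": 0, "wz": 0, "gripper": 1}, {"dx": -0.012, "dy": 0.003, "dz": 0.12, "wx": 0, "wy": 0, "wz": 0, "gripper": 1}, {"dx": -0.012, "dy": 0.003, "dz": 0.135, "wx": 0, "wy": 0, "wz": 0, "gripper": 1}, {"dx": -0.012, "dy": 0.003, "dz": 0.14, "wx": 0, "wy": 0, "wz": 0, "gripper": 1}, {"dx": -0.012, "dy": 0.003, "dz": 0.14, "wx": 0, "wy": 0, "wz": 0, "gripper": 1}, {"dx": -0.012, "dy": 0.003, "dz": 0.14, "wx": 0, "wy": 0, "wz": 0, "gripper": 1}, {"dx": -0.012, "dy": 0.003, "dz": 0.14, "wx": 0, "wy": 0, "wz": 0, "gripper": 1}]'

```text
time: 18.05
tcp_pos: [489.8, -221.9, 194.3]
tcp_rot: [0.0, 0.987, -0.162, 0.0]
ft_force: [0.2, -0.3, -1.8]
finger_gap: 0.135
```

```bash
python3 -c "
from h import *
plan((489.8,-221.9,180),-18.75)
cv2.imwrite('pics/p7scene.png',grab_frame('scene')[:,:,::-1])
overlay('pics/p7scene.png','pics/p7p.png',[470.8,-215.3,-.328],get_obs()['tcp_pos'],-18.7,(294,150),(26,44),13)"
```

```text
t 18.05 tcp [ 489.81 -221.89  194.31] yaw -18.7 F [ 0.2 -0.3 -1.8] gap 0.135
shift [-0.0001  0.      0.0954] turn [ 0.0002 -0.0005  0.0006]
```

View pics/p7p.png

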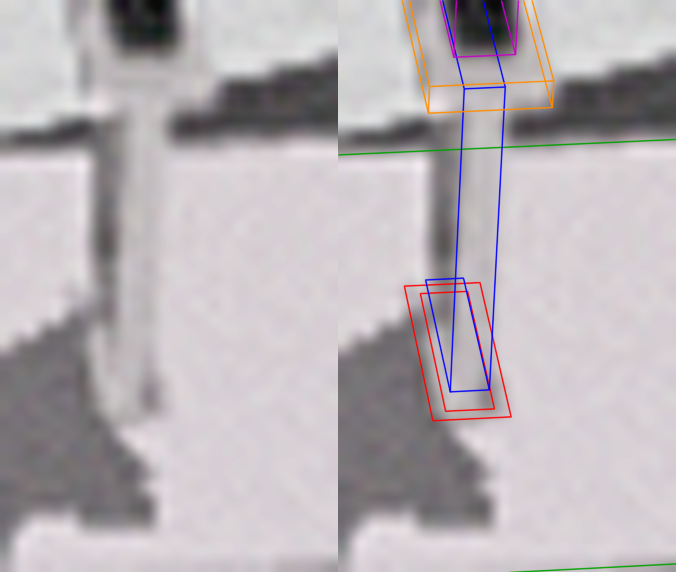

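The blade end is centred over the slot. I'll enter slowly.

carry_out --targets '[{"dx": 0, "dy": 0, "dz": 0.01, "wx": 0, "wy": 0, "wz": 0, "gripper": 1}, {"dx": 0, "dy": 0, "dz": 0.02, "wx": 0, "wy": 0, "wz": 0, "gripper": 1}, {"dx": 0, "dy": 0, "dz": 0.03, "wx": 0, "wy": 0, "wz": 0, "gripper": 1}, {"dx": 0, "dy": 0, "dz": 0.04, "wx": 0, "wy": 0, "wz": 0, "gripper": 1}, {"dx": 0, "dy": 0, "dz": 0.05, "wx": 0, "wy": 0, "wz": 0, "gripper": 1}, {"dx": 0, "dy": 0, "dz": 0.06, "wx": 0, "wy": 0, "wz": 0, "gripper": 1}, {"dx": 0, "dy": 0, "dz": 0.07, "wx": 0, "wy": 0, "wz": 0, "gripper": 1}, {"dx": 0, "dy": 0, "dz": 0.07, "wx": 0, "wy": 0, "wz": 0, "gripper": 1}, {"dx": 0, "dy": 0, "dz": 0.07, "wx": 0, "wy": 0, "wz": 0, "gripper": 1}, {"dx": 0, "dy": 0, "dz": 0.07, "wx": 0, "wy": 0, "wz": 0, "gripper": 1}]'

```text
time: 19.35
tcp_pos: [489.8, -221.9, 183.9]
tcp_rot: [0.0, 0.987, -0.162, 0.0]
ft_force: [-0.7, 0.8, -1.6]
finger_gap: 0.13
```

carry_out --targets '[{"dx": 0, "dy": 0, "dz": 0.012, "wx": 0, "wy": 0, "wz": 0, "gripper": 1}, {"dx": 0, "dy": 0, "dz": 0.025, "wx": 0, "wy": 0, "wz": 0, "gripper": 1}, {"dx": 0, "dy": 0, "dz": 0.038, "wx": 0, "wy": 0, "wz": 0, "gripper": 1}, {"dx": 0, "dy": 0, "dz": 0.05, "wx": 0, "wy": 0, "wz": 0, "gripper": 1}, {"dx": 0, "dy": 0, "dz": 0.062, "wx": 0, "wy": 0, "wz": 0, "gripper": 1}, {"dx": 0, "dy": 0, "dz": 0.075, "wx": 0, "wy": 0, "wz": 0, "gripper": 1}, {"dx": 0, "dy": 0, "dz": 0.088, "wx": 0, "wy": 0, "wz": 0, "gripper": 1}, {"dx": 0, "dy": 0, "dz": 0.1, "wx": 0, "wy": 0, "wz": 0, "gripper": 1}, {"dx": 0, "dy": 0, "dz": 0.1, "wx": 0, "wy": 0, "wz": 0, "gripper": 1}, {"dx": 0, "dy": 0, "dz": 0.1, "wx": 0, "wy": 0, "wz": 0, "gripper": 1}]'

```text
time: 20.6
tcp_pos: [489.8, -221.9, 168.8]
tcp_rot: [0.0, 0.987, -0.162, 0.0]
ft_force: [0.2, -0.7, -1.5]
finger_gap: 0.138
```

```bash
python3 -c "
from h import *
plan((489.8,-221.9,130.3),-18.75)
cv2.imwrite('pics/p8scene.png',grab_frame('scene')[:,:,::-1])
overlay('pics/p8scene.png','pics/p8p.png',[470.8,-215.3,-.328],get_obs()['tcp_pos'],-18.7,(290,145),(32,44),12)"
```

```text
t 20.6 tcp [ 489.79 -221.91  168.82] yaw -18.7 F [ 0.2 -0.7 -1.5] gap 0.138
shift [-1.000e-04 -2.000e-04  2.568e-01] turn [ 0.0003 -0.0004  0.0006]
```

View pics/p8p.png

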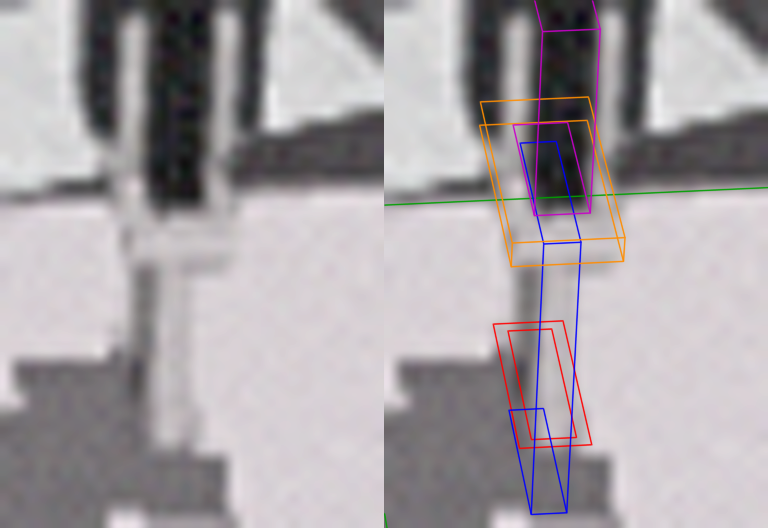

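The blade is through the slot with no contact force. Next I lower it the remaining 38.5 mm.

carry_out --targets '[{"dx": 0, "dy": 0, "dz": 0.02, "wx": 0, "wy": 0, "wz": 0, "gripper": 1}, {"dx": 0, "dy": 0, "dz": 0.045, "wx": 0, "wy": 0, "wz": 0, "gripper": 1}, {"dx": 0, "dy": 0, "dz": 0.07, "wx": 0, "wy": 0, "wz": 0, "gripper": 1}, {"dx": 0, "dy": 0, "dz": 0.095, "wx": 0, "wy": 0, "wz": 0, "gripper": 1}, {"dx": 0, "dy": 0, "dz": 0.12, "wx": 0, "wy": 0, "wz": 0, "gripper": 1}, {"dx": 0, "dy": 0, "dz": 0.145, "wx": 0, "wy": 0, "wz": 0, "gripper": 1}, {"dx": 0, "dy": 0, "dz": 0.165, "wx": 0, "wy": 0, "wz": 0, "gripper": 1}, {"dx": 0, "dy": 0, "dz": 0.18, "wx": 0, "wy": 0, "wz": 0, "gripper": 1}, {"dx": 0, "dy": 0, "dz": 0.18, "wx": 0, "wy": 0, "wz": 0, "gripper": 1}, {"dx": 0, "dy": 0, "dz": 0.18, "wx": 0, "wy": 0, "wz": 0, "gripper": 1}]'

```text
time: 21.9
tcp_pos: [489.8, -221.9, 141.9]
tcp_rot: [0.0, 0.987, -0.162, 0.0]
ft_force: [-0.1, -0.7, -2.3]
finger_gap: 0.129
```

```bash
python3 -c "
from h import *
plan((489.8,-221.9,130.3),-18.75)"
```

```text
t 21.9 tcp [ 489.78 -221.92  141.86] yaw -18.7 F [-0.1 -0.7 -2.3] gap 0.129
shift [ 0.     -0.0002  0.0771] turn [ 0.0002 -0.0004  0.0006]
```

carry_out --targets '[{"dx": 0, "dy": 0, "dz": 0.01, "wx": 0, "wy": 0, "wz": 0, "gripper": 1}, {"dx": 0, "dy": 0, "dz": 0.025, "wx": 0, "wy": 0, "wz": 0, "gripper": 1}, {"dx": 0, "dy": 0, "dz": 0.04, "wx": 0, "wy": 0, "wz": 0, "gripper": 1}, {"dx": 0, "dy": 0, "dz": 0.055, "wx": 0, "wy": 0, "wz": 0, "gripper": 1}, {"dx": 0, "dy": 0, "dz": 0.065, "wx": 0, "wy": 0, "wz": 0, "gripper": 1}, {"dx": 0, "dy": 0, "dz": 0.074, "wx": 0, "wy": 0, "wz": 0, "gripper": 1}, {"dx": 0, "dy": 0, "dz": 0.077, "wx": 0, "wy": 0, "wz": 0, "gripper": 1}, {"dx": 0, "dy": 0, "dz": 0.077, "wx": 0, "wy": 0, "wz": 0, "gripper": 1}, {"dx": 0, "dy": 0, "dz": 0.077, "wx": 0, "wy": 0, "wz": 0, "gripper": 1}, {"dx": 0, "dy": 0, "dz": 0.077, "wx": 0, "wy": 0, "wz": 0, "gripper": 1}]'

```text
time: 23.15
tcp_pos: [489.7, -221.9, 130.3]
tcp_rot: [0.0, 0.987, -0.162, 0.0]
ft_force: [-0.7, -0.8, -2.4]
finger_gap: 0.132
```

```bash
python3 -c "
from h import *
plan((489.8,-221.9,130.3),-18.75)
cv2.imwrite('pics/p9scene.png',grab_frame('scene')[:,:,::-1])
overlay('pics/p9scene.png','pics/p9p.png',[470.8,-215.3,-.328],get_obs()['tcp_pos'],-18.7,(290,145),(32,44),12)
a=cv2.imread('pics/p9scene.png')[100:250,240:390]
cv2.imwrite('pics/p9.png',cv2.convertScaleAbs(cv2.resize(a,None,fx=4,fy=4,interpolation=2),alpha=1.3,beta=15))
"
```

```text
t 23.15 tcp [ 489.73 -221.9   130.29] yaw -18.7 F [-0.7 -0.8 -2.4] gap 0.132
shift [ 0.0004 -0.0001 -0.0001] turn [ 0.0002 -0.0003  0.0006]
```

View pics/p9p.png

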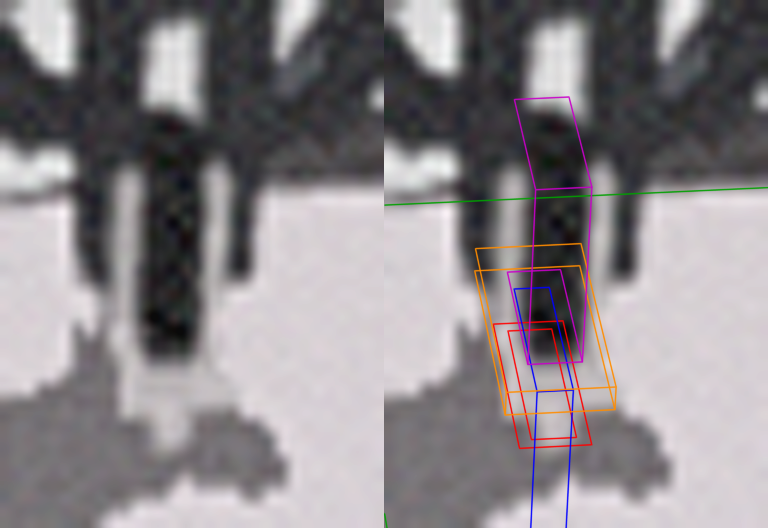

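View pics/p9.png

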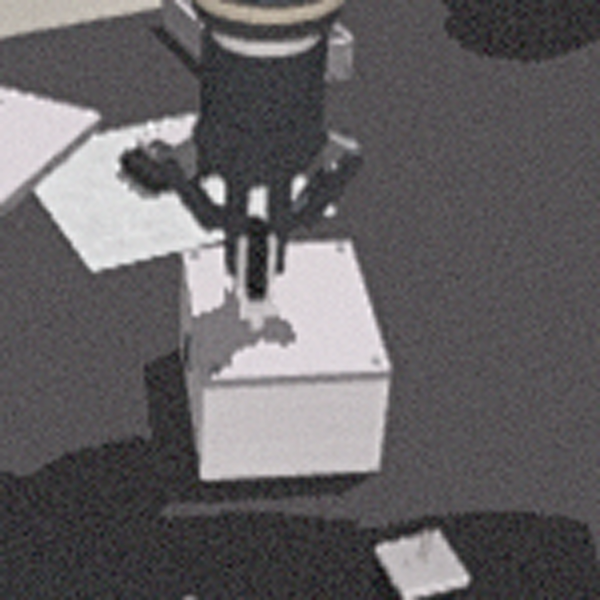

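Run:
```python
from h import *
T={'p6':(491.64,-221.95,215.24),'p7':(489.81,-221.89,194.31),'p8':(489.79,-221.91,168.82),'p9':(489.73,-221.9,130.29)}
for k,t in T.items():
    g=cv2.cvtColor(cv2.imread(f'pics/{k}scene.png'),cv2.COLOR_BGR2GRAY).astype(float)
    p=[t[0],t[1],np.radians(-18.7)];z0=t[2]-105.3
    e=proj('scene',W(p,[(0,18,z0+78),(0,28,z0+75),(6,18,z0+90),(-6,18,z0+90)]))
    u,v=e[0]
    vs=np.arange(v-5,v+4,.1); pr=np.mean([cv2.remap(g,np.full((len(vs),1),u+d,np.float32),vs[:,None].astype(np.float32),1)[:,0] for d in(-1,-.5,0,.5,1)],0)
    thr=(pr[:25].min()+pr[-15:].mean())/2; i=np.argmax(pr>thr)
    # horizontal tab right edge at z0+90 row (against pad): find left/right extents
    us=np.arange(u-6,u+6,.1); row=np.mean([cv2.remap(g,us[None].astype(np.float32),np.full((1,len(us)),(e[2][1]+e[3][1])/2+d,np.float32),1)[0] for d in(-1,-.5,0,.5,1)],0)
    m=row.min();j=np.argmin(row);h=m+(np.percentile(row,85)-m)/2
    r=next((us[x] for x in range(j,len(us)) if row[x]>h),None);l=next((us[x] for x in range(j,-1,-1) if row[x]>h),None)
    print(k,"tab bottom v obs-pred",round(vs[i]-v,2),"| tab L,R obs",l,r,"pred front",e[2][0].round(2),e[3][0].round(2))
    print('  px per mm y,z',((proj('scene',W(p,[(0,19,z0+78),(0,18,z0+79),(1,18,z0+78)]))-e[0])).round(2).tolist())
```

```text
p6 tab bottom v obs-pred -0.1 | tab L,R obs 301.36392814596167 307.06392814596296 pred front 302.24 307.09
  px per mm y,z [[0.05, 0.21], [0.02, -0.35], [-0.4, 0.02]]
p7 tab bottom v obs-pred -0.2 | tab L,R obs 301.5807499405952 307.2807499405965 pred front 302.59 307.37
  px per mm y,z [[0.05, 0.21], [0.02, -0.34], [-0.4, 0.02]]
p8 tab bottom v obs-pred -0.3 | tab L,R obs 301.6626003684664 306.4626003684675 pred front 302.21 306.91
  px per mm y,z [[0.05, 0.22], [0.02, -0.33], [-0.39, 0.02]]
p9 tab bottom v obs-pred -0.2 | tab L,R obs 300.87378935203657 306.3737893520378 pred front 301.67 306.25
  px per mm y,z [[0.05, 0.22], [0.02, -0.31], [-0.38, 0.02]]
```

```bash
python3 -c "
from h import *
cv2.imwrite('pics/p10top.png',grab_frame('top')[:,:,::-1])
o=get_obs();print(o['time'],o['tcp_pos'],o['ft_force'],abs(o['dq']).max(),o['finger_gap'])"
```

```text
23.25 [ 489.75592652 -221.89857609  130.30244918] [-1.57418979 -1.22655613 -2.50664403] 0.0008646730914705752 0.1337739083507782
```

View pics/p10top.png

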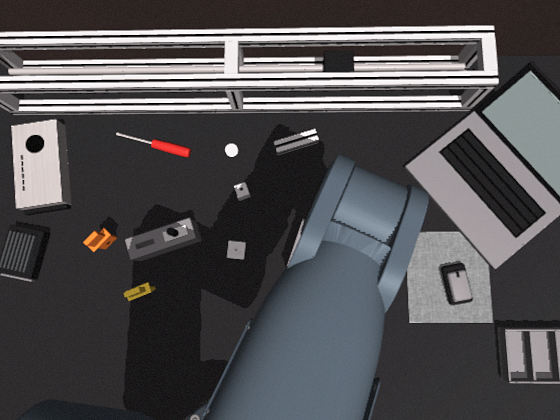

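View pics/p9scene.png

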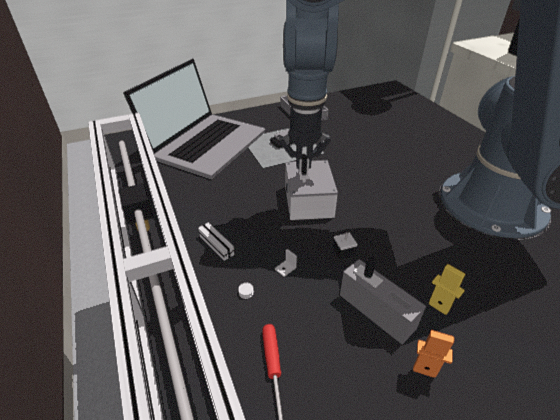

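The spare is still in its slot (173,232), the target's slot is empty, and everything else on the desk is where it was. The target hangs in the box, held and still, so I'm handing in.

```bash
python3 -c "
from station import *
print(hand_in())"
```

```text
the job is handed in; nothing more can be done
None
```

I pressed the cover home, then took the target from its stand and passed its blade through the slot. I handed in at 23 s with the gripper still holding it, and no verdict was reported.

- **Cover:** The fingertips stopped at about 85 mm. Raising the push from 20 N to 29 N moved them only 0.1 mm. A fit to the pictures afterwards put the cover's top at 85 to 86 mm.
- **Target:** The blade went in with no noticeable contact force. From the grasp height, the sighting spot is at about 50.0 mm and the collar about 12 mm above the cover. The tool was plumb to within 0.05° and the arm was at rest.
- **Other things:** The last pictures show the spare and everything else in place.

**Disagreements:**
- The two cameras differed by about 3 mm on the slot's position. I used the scene camera because it agreed with the arm's measured position, and the free entry bore that out.
- The top camera alone put the pressed cover at 94 mm, because it judges height poorly. I went by the scene camera and the push instead.
- In the last picture the grip tab sat 0.2 to 0.3 pixels higher than predicted. The spot could therefore be up to about 0.7 mm high, or the target about 1 mm off along the blade's width.
- The arm hid the slot from the top camera at the end, so the final placing was checked from the scene camera only.

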